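# Fix the spice-shelf board to its stand with a quarter-turn thumbscrew

## Task

Set the little wooden spice-shelf board gently back on its low steel stand, lying flat between the stand's lips with the slotted end over the stand's open end. Then take the thumbscrew out of the toothpick pot, work it gently down through the board's slot and the slot of the keyed plate hidden beneath - feeling for the plate's slot by sliding screw and board along the stand, never forcing it - until its collar sits flush on the board, and give it a quarter turn so that it locks. Let go of everything and leave the other kitchen things where they stand.

Things in the scene. Friction and masses are not known exactly. Their poses are not given: they have to be found in the camera images.
- stand: Low bare steel stand fixed to the worktop, 76 mm wide (y). Origin on the worktop under its middle, z up. Two trestles, flat tops 60 mm up: plain one at x -75 mm (30 mm long), open one at x +75 mm (64 mm long: two side rails, 30 mm gap between). Lips at y +-34 mm rise 6 mm above the tops: the board has 4 mm play each side. Between the trestles it is open, for fingers beside the board.
- stand_window (a point): Middle of the open trestle at flat-top height (stand x 75, y 0, z 60 mm). Under its gap lies a 4 mm dark steel keyed plate, top 4.5 mm below the flat tops, with a through slot 11 mm along the stand's x, 25 mm along its y, free below. Slot centre: y 0, but up to 9 mm either way along the stand's x from here, new each time, unmeasured. The plate is stiff: it resists 40 N sideways.
- board: Loose wooden shelf board, 200 x 60 x 14 mm (x, y, z), 90 to 150 g, flat on the worktop. Origin: centre of its underside, z up. One slot right through it near its +x end, 75 mm from the middle: 12 mm along x, 26 mm along y. It goes on the stand with its x along the stand's x (slot over the open trestle), and still slides there with light pushing.
- board_slot (a point): Centre of the mouth of the board's slot, in its top face (board frame x = +75, y = 0, z = 14 mm).
- thumbscrew: Loose steel quarter-turn thumbscrew, 60 g, upright. Origin: on its axis at the underside of its collar (disc 32 mm across, 3 mm thick), z up. Above it a flat wing, 32 mm along x, 10 mm thick along y, 3 to 31 mm above the origin. Below: shank 8 mm round, 25 mm long, then a foot 20 mm along x, 8 mm along y, 6 mm high. With collar on board on stand the origin is 74 mm above the worktop.
- screw_tip (a point): Underside of the thumbscrew's foot, on its axis, 31 mm below its origin. The foot passes the slots only with its x along the stand's y (either way round). With the collar on the board it hangs free 2.5 mm under the keyed plate, and a quarter turn either way (wing along the stand's x) locks it. Resting on the plate instead, the tip is 55.5 mm above the worktop.
- pot: Loose white stoneware toothpick pot, 48 mm tall, 52 mm across at the belly, mouth 25 mm across; 300 g. Origin: centre of its underside. The thumbscrew's collar rests on its rim.
- jar_a: Bystander: amber spice jar, 44 mm across, 85 mm tall, origin at its underside. It and the pot swap places at random.
- jar_b: Bystander: brown spice jar with steel lid, 48 mm across, 90 mm tall, origin at its underside.
- jar_c: Bystander: glass spice jar with black lid, 48 mm across, 90 mm tall, origin at its underside.
- mug: Bystander: blue mug, 76 mm across, 90 mm tall, origin at its underside.
- bowl: Bystander: white bowl, 110 mm across, 45 mm tall, origin at its underside.
Not all that is in view belongs to the job. Leave any blue look-alike of the board alone. What is shaped like the stand but blue is not meant.

How it is judged:
By the outcome, as a careful person would: the job done as asked, in the order asked, and still so for the second after the job is handed in, with the robot touching nothing.
It also fails if it takes over 72 s, if anything falls off the work surface, if the arm or the gripper's body presses on something with over 40 N, if the wrist force passes 120 N, or if a joint passes its speed limit or range.

## Robot

A 6-joint arm with a two-finger parallel gripper is mounted at the origin on the work surface. World frame = base frame: x ahead of the robot, y to its left, z up, the work surface at z = 0. Lengths are in m, angles in rad, forces in N, time in s.
With the tool pointing down it reaches from about 0.3 to 0.875 m from the base axis. Payload 6.4 kg.
Tool frame: the origin (TCP) lies at the very end of the fingers, on their centre line; the grasp point (between the pads) lies 19 mm behind it; z points along the fingers, y is the line along which they close (so a half turn about z gives the same grasp; the last joint's range is limited). The gripper opens to 85 mm and grips with 20 to 120 N. Pads are 22 mm wide; open, the fingers measure 114 mm over their backs; the gripper's body (76 mm by 85 mm) begins 54 mm behind the grasp point. The pads swing forward as they close: fully open they stand 13 mm farther back than shut.
Start: joints at [-1.533, 0.181, 1.607, -0, 1.354, -0.206], TCP at [0.139, -0.558, 0.231] pointing down, gripper open.
Joint ranges: [-2.99, 2.99], [-0.89, 2.07], [0.3, 2.58], [-1.14, 4.28], [0, 2.63], [-3.12, 3.12]. Speed limits (rad/s): [2.57, 2.57, 3.01, 3.14, 3.14, 3.14].

## Interface

Orientations are given as a unit quaternion [w, x, y, z].
In Python, from bench import ctrl gives the robot as it stands.
- The arm moves only by the tool jog_arm, never from a script. Its argument "series" is a list that holds one entry, the list of rows, each a list of 7 numbers: the shift along the tool's x, y, z in mm, then the turn, a rotation vector about the tool's x, y, z in rad, then the finger opening in mm, from 0 to 85.4. In form: [[[tx, ty, tz, rx, ry, rz, gripper], ...]]. A call has exactly 10 rows; each row shifts and turns the commanded pose from where the row before left it, along the tool's axes as they then stand; what a row does not reach is not made up. A row lasts 1/10 s, in which the tool goes at most 50 mm and 8.59 degrees, less where a joint would pass 70% of its speed; a pose out of reach is approached as far as the arm can. A call with a gripper value outside its range is refused whole. The fingers move at their own pace and stop on an object; the grip force is fixed at half the most. Time passes only in rows, so rows that do not move let the fingers close, or fill a call up. It gives the time, the measured TCP pose, the force, the opening and the grip force at its end, in the units of the state.
- ctrl.get_obs(): the state, without advancing time (a new reading comes with each control period).
- ctrl.camera(name): name is "side" or "top"; returns a dict with "frame" (384x512x3 uint8, blue, green, red), "z_map" (384x512 float32, m along the optical axis (not along the pixel's ray), 0 where there is no reading), "fx", "fy", "cx", "cy" (pixels), "xyz" and "rotation" of the camera in the world. Camera axes: x right, y down, z forward; pixel columns grow to the right and rows downward; lengths in m; the calibration is good to about 2 mm. A picture is of the moment at which its call begins.
- ctrl.hand_in(): hands the job in; it is judged then, once.
The state is a dict: "time_s": time; "q": joint angles; "dq": joint speeds; "joint_efforts": joint torques, N m; "eef_pos": TCP position; "eef_rot": TCP orientation; "wrist_force": force on the tool from outside, world axes, zero at the start; "torque": the same for the moment, N m; "opening": opening from 0.0 (shut) to 1.0 (fully open); "grasp_force": force on a finger pad.
Only numpy, scipy, OpenCV 4.12 (cv2) and the standard library are available. Lean on these libraries where they do the work, as an engineer would, in place of code of your own. Each camera call takes 0.05 s, during which the arm holds its last target. There are 200 camera calls.

## Working session

There is one attempt and no reset: what is moved stays moved. The work goes in short steps, Python scripts to look and compute and a tool call to move; the robot and the scene stay as the last step left them, time stands still between calls to the robot, and variables do not carry over. Pictures are saved under pics/ and viewed, at most 10 in all, crops included, and the job is handed in when it is done.

Besides the shell and the picture viewer there is one more tool, called after ">>>" as name([rows], argument=value, ...), one row to a line, values as JSON. jog_arm: Moves the arm, as the interface text tells. Its arguments: {"type":"object","properties":{"series":{"type":"array"}},"required":["series"]}

```bash
ls; mkdir -p pics; python3 - <<'E'
from bench import ctrl
import cv2,numpy as np
o=ctrl.get_obs();print({k:np.round(v,3) for k,v in o.items()})
for n in("top","side"):
    c=ctrl.camera(n);cv2.imwrite(f"pics/{n}0.png",c["frame"]);np.save(f"pics/{n}0.npy",c,allow_pickle=True)
    print(n,c["fx"],c["fy"],c["cx"],c["cy"],c["xyz"],np.round(c["rotation"],3).tolist())
E
```

```text
pics
{'time_s': np.float64(0.0), 'q': array([-1.533,  0.182,  1.608, -0.   ,  1.354, -0.206]), 'dq': array([ 0.002, -0.   , -0.   , -0.   ,  0.   ,  0.   ]), 'joint_efforts': array([-0.0000e+00, -4.4487e+01, -3.5134e+01, -0.0000e+00,  9.0000e-03,
       -0.0000e+00]), 'eef_pos': array([ 0.139, -0.557,  0.23 ]), 'eef_rot': array([-0.001,  0.993,  0.122,  0.   ]), 'wrist_force': array([ 0.61 ,  0.144, -0.502]), 'torque': array([ 0.024,  0.036, -0.008]), 'grasp_force': np.float64(0.0), 'opening': np.float64(1.006)}
top 359.75135057318494 359.75135057318494 245.7886423870915 195.37496271742202 [ 0.40955711 -0.02776501  0.98848623] [0.04, -0.696, 0.716, -0.039]
side 477.7834297424784 477.7834297424784 259.8888774241402 199.86401267297228 [0.45470876 0.89827391 0.78287857] [0.01, -0.041, 0.894, -0.446]
```

View pics/top0.png

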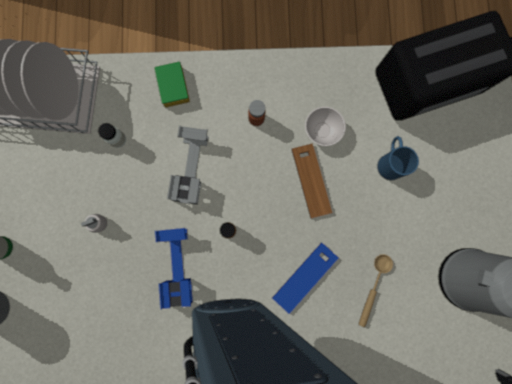

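View pics/side0.png

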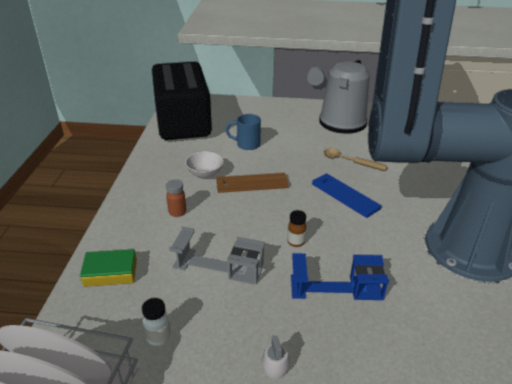

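The grey stand spans about (170–207, 128–202) in the top view, with its open trestle at (185,188). Its blue look-alike is at (173,268). The wooden board is at (312,182) with its slot at (304,155), and the blue board at (307,278) is the look-alike. The pot with the screw is the white one at (95,222), the only one with a wing standing in it; jar_a, with its black lid, is at (229,230). The grey, wooden and white ones fit the description. I'll measure them and check in a crop.

```bash
cat > h.py <<'E'
import numpy as np,cv2
from scipy.spatial.transform import Rotation as R
def Rm(c): q=c["rotation"]; return R.from_quat([q[1],q[2],q[3],q[0]]).as_matrix()
def plane(c,uv,z):
    uv=np.atleast_2d(np.asarray(uv,float))
    d=np.c_[(uv[:,0]-c["cx"])/c["fx"],(uv[:,1]-c["cy"])/c["fy"],np.ones(len(uv))]@Rm(c).T
    p=np.asarray(c["xyz"]); return p+d*((z-p[2])/d[:,2])[:,None]
def cloud(c):
    v,u=np.mgrid[:384,:512]; Z=c["z_map"]
    P=np.stack([(u-c["cx"])/c["fx"]*Z,(v-c["cy"])/c["fy"]*Z,Z],-1)@Rm(c).T+c["xyz"]; P[Z==0]=np.nan; return P
def proj(c,X):
    p=(np.atleast_2d(X)-c["xyz"])@Rm(c); return np.c_[p[:,0]/p[:,2]*c["fx"]+c["cx"],p[:,1]/p[:,2]*c["fy"]+c["cy"]]
def load(f): return np.load(f,allow_pickle=True).item()
def biggest(m):
    n,l,s,_=cv2.connectedComponentsWithStats(m.astype(np.uint8)); return l==1+np.argmax(s[1:,4])
E
cat > m.py <<'E'
from h import *
for n,bb,bs in (("top",(285,138,340,225),(162,120,215,208)),("side",(208,165,295,200),(165,222,272,288))):
    c=load(f"pics/{n}0.npy"); P=cloud(c); hsv=cv2.cvtColor(c["frame"],cv2.COLOR_BGR2HSV)
    def box(m,b): o=np.zeros_like(m);o[b[1]:b[3],b[0]:b[2]]=m[b[1]:b[3],b[0]:b[2]];return o
    with np.errstate(all='ignore'):
        m=biggest(box((hsv[...,0]<25)&(hsv[...,1]>90)&(P[...,2]>0.009),bb))
        v,u=np.nonzero(m);X=P[v,u]
        r=cv2.minAreaRect((X[:,:2]*1000).astype(np.float32));print(n,"board",r,"z",np.median(X[:,2]),m.sum())
        top=box(P[...,2]>0.052,bs)
        v,u=np.nonzero(top);X=P[v,u];print("stand z",np.percentile(X[:,2],[5,25,50,75,95]).round(4))
        k,l,s,ce=cv2.connectedComponentsWithStats(top.astype(np.uint8))
        for i in range(1,k):
            if s[i,4]>15:
                v,u=np.nonzero(l==i);X=P[v,u];print("trestle",cv2.minAreaRect((X[:,:2]*1000).astype(np.float32)),s[i],X.mean(0).round(4))
        pb=(60,200,120,240) if n=="top" else (255,325,295,384)
        for lo,hi in((.03,.047),(.046,.0535),(.06,.1)):
            q=box((P[...,2]>lo)&(P[...,2]<hi),pb);v,u=np.nonzero(q);X=P[v,u]
            print("pot",lo,len(X),X.mean(0).round(4),X.min(0).round(4),X.max(0).round(4), cv2.minAreaRect((X[:,:2]*1000).astype(np.float32)))
t=load("pics/top0.npy")["frame"];s=load("pics/side0.npy")["frame"]
f=lambda a,x0,y0,x1,y1:cv2.resize(a[y0:y1,x0:x1],(390,290),interpolation=cv2.INTER_CUBIC)
cv2.imwrite("pics/crop1.png",np.vstack([np.hstack([f(t,150,120,230,210),f(t,275,135,355,225)]),np.hstack([f(t,65,195,125,240),f(s,250,325,310,384)])]))
E
python3 m.py
```

```text
top board ((556.4984130859375, -208.5245361328125), (197.56729125976562, 60.0628547668457), 12.882559776306152) z 0.01465501549706516 1510
stand z [0.0549 0.0579 0.0601 0.0618 0.0666]
trestle ((684.1387939453125, 110.04757690429688), (76.55974578857422, 31.6053409576416), 79.8793716430664) [177 125  31  16 337] [0.6841 0.1106 0.061 ]
trestle ((537.7691040039062, 134.81927490234375), (76.66964721679688, 66.5478286743164), 80.23371887207031) [167 175  33  28 678] [0.5382 0.1357 0.0597]
pot 0.03 93 [0.4549 0.3635 0.0391] [0.4313 0.3528 0.0301] [0.479  0.395  0.0468] ((457.1395568847656, 372.3454895019531), (47.498687744140625, 40.620765686035156), 15.13884449005127)
pot 0.046 127 [0.454  0.373  0.0492] [0.436  0.3549 0.0462] [0.4756 0.395  0.0533] ((455.7729187011719, 375.12664794921875), (40.1956901550293, 39.20571517944336), 88.7518539428711)
pot 0.06 75 [0.4561 0.3751 0.0749] [0.4465 0.3608 0.06  ] [0.4659 0.3927 0.0812] ((456.0394592285156, 377.214111328125), (10.472819328308105, 32.20718765258789), 20.629175186157227)
side board ((555.4654541015625, -206.04827880859375), (197.89007
[... 274 characters left out ...]
trestle ((538.375732421875, 132.971923828125), (81.37496185302734, 66.83767700195312), 80.20340728759766) [227 236  37  32 762] [0.5378 0.1325 0.0595]
pot 0.03 250 [0.4559 0.3895 0.0398] [0.4332 0.3586 0.03  ] [0.4809 0.4014 0.047 ] ((456.1455383300781, 381.0234680175781), (47.25526428222656, 41.159278869628906), 8.666625022888184)
pot 0.046 238 [0.4575 0.3807 0.0487] [0.436  0.3574 0.046 ] [0.4776 0.3974 0.0535] ((456.5854187011719, 377.7781677246094), (41.7529411315918, 38.19872283935547), 7.322864532470703)
pot 0.06 150 [0.4571 0.3799 0.0737] [0.4474 0.3611 0.0601] [0.4666 0.3934 0.0808] ((457.2328796386719, 377.06793212890625), (10.303431510925293, 32.79624938964844), 20.309839248657227)
```

View pics/crop1.png

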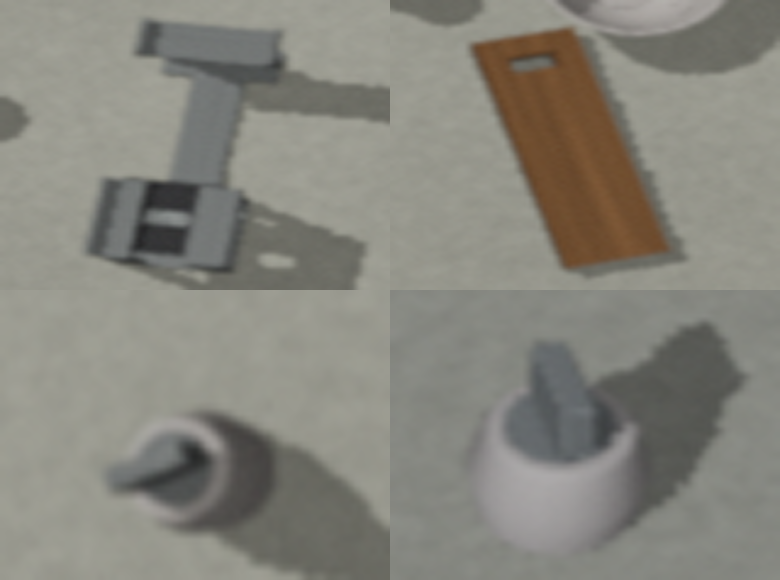

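The crop confirms all three: the bare steel stand with a light slot patch in its gap, the brown slotted board, and the white pot holding the steel wing. Next I'll measure the plate slot, check kettle clearance and set up a move calculator.

```bash
cat >> h.py <<'E'
def phi(o):
    q=o["eef_rot"]; m=R.from_quat([q[1],q[2],q[3],q[0]]).as_matrix(); return np.degrees(np.arctan2(m[1,0],m[0,0])),m
def goto(o,x,y,z,ph):
    "tool-axis shift in mm (before turning) and turn about tool z, for target in m / deg"
    p,m=phi(o); d=(np.array([x,y,z])-o["eef_pos"])*1000
    print("pos",np.round(o["eef_pos"],4),"phi",round(p,2),"tilt",m[:2,2].round(4),"q",np.round(o["q"],2),"F",np.round(o["wrist_force"],1),"shift",(m.T@d).round(1),"turn",np.round(-np.radians((ph-p+180)%360-180),3))
ST=np.array([.6113,.1217]); SA=np.radians(170.4)
def stand(x,y=0): return ST+x/1000*np.array([np.cos(SA),np.sin(SA)])+y/1000*np.array([-np.sin(SA),np.cos(SA)])
E
python3 - <<'E'
from h import *
from bench import ctrl
c=load("pics/top0.npy");P=cloud(c);f=c["frame"].astype(int).sum(2)
uv=proj(c,[*stand(75),.0555]).round().astype(int)[0];print(uv)
a,b=uv[1]-9,uv[0]-10
print(f[a:a+18,b:b+20])
def st(X): d=X[:,:2]*1000-ST*1000;return d@np.array([[np.cos(SA),-np.sin(SA)],[np.sin(SA),np.cos(SA)]])
print("gap px z");print((P[a:a+18,b:b+20,2]*1000).round().astype(float))
k=np.nonzero((P[...,1]<-.45)&(P[...,2]>.05)&(P[...,2]<.5));X=P[k];w=k[1]>400
X=X[w];print("kettle",X.min(0),X.max(0))
goto(ctrl.get_obs(),.556,-.2073,.1,12.5)
E
```

```text
[184 189]
[[322 351 353 352 339 246 148 135 157 160 163 159 165 159 158 172 235 328
  356 359]
 [324 350 353 353 320 223 137 143 153 160 163 159 155 154 162 184 257 331
  358 356]
 [322 347 355 348 302 213 131 139 156 154 164 158 158 162 155 184 280 340
  357 359]
 [329 348 354 347 287 187 127 146 157 161 157 158 158 153 156 190 292 343
  359 356]
 [329 354 355 347 270 179 170 200 197 186 188 174 165 165 162 206 309 351
  355 356]
 [346 353 355 344 264 195 254 293 291 290 302 283 263 238 208 230 317 359
  357 357]
 [351 356 356 341 256 215 299 350 365 391 404 403 385 355 297 271 322 353
  356 358]
 [350 353 354 336 254 236 321 360 384 399 403 423 419 394 352 313 332 352
  357 356]
 [353 351 349 317 233 238 301 341 359 370 384 407 409 393 356 329 343 356
  358 356]
 [356 356 353 309 210 181 218 261 289 313 326 364 377 374 331 320 347 360
  357 354]
 [353 354 350 279 171 126 147 176 190 201 210 232 253 264 255 314 351 355
  357 355]
 [354 359 350 263 157 117 146 155 161 161 152 155 161 173 232 315 352 356
  360 356]
 [356 359 343 254 149 127 153 158 159 162 162 161 159 167 237 323 358 
[... 1522 characters left out ...]
. 56. 55. 61. 65. 61.
  60. 63.]
 [60. 59. 63. 58. 55. 57. 56. 56. 56. 55. 58. 56. 57. 58. 56. 62. 60. 61.
  62. 60.]
 [62. 59. 63. 56. 58. 58. 52. 55. 54. 56. 55. 57. 56. 58. 61. 61. 58. 59.
  59. 59.]
 [59. 61. 59. 55. 55. 56. 56. 56. 55. 54. 54. 55. 52. 55. 60. 65. 63. 60.
  58. 58.]
 [60. 62. 59. 56. 53. 57. 54. 55. 57. 55. 57. 58. 57. 57. 59. 58. 57. 62.
  58. 59.]
 [59. 59. 56. 56. 55. 55. 56. 57. 60. 53. 54. 55. 58. 56. 63. 61. 61. 61.
  58. 61.]]
kettle [ 0.11740037 -0.70238271  0.05007613] [ 0.93912164 -0.45000017  0.30965718]
pos [ 0.1388 -0.5575  0.2305] phi 13.97 tilt [-0.      0.0016] q [-1.53  0.18  1.61  0.    1.35 -0.21] F [0.5 0.4 0.8] shift [ 489.4 -238.9  131. ] turn 0.026
```

```bash
python3 - <<'E'
from h import *
c=load("pics/top0.npy");P=cloud(c)
B=np.array([[np.cos(SA),-np.sin(SA)],[np.sin(SA),np.cos(SA)]])
st=lambda X:(X[:,:2]-ST)*1000@B
print("slot",st(plane(c,[[184.3,187.1]],.0535)))
v,u=np.nonzero((P[...,2]>.052)&(P[...,2]<.07));s=(u>162)&(u<215)&(v>120)&(v<208);X=st(P[v[s],u[s]]);
for w in(X[:,0]>0,X[:,0]<0):
  print(np.percentile(X[w],[1,50,99],axis=0).round(1).tolist())
m=(P[...,2]<.02);f=c["frame"].astype(int).sum(2)
vv,uu=np.mgrid[177:196,174:204];g=f[177:196,174:204];mk=m[177:196,174:204]&True
w=np.clip((g-165)/230,0,1)*cv2.dilate(biggest(mk).astype(np.uint8),np.ones((3,3)))
print("blob",st(plane(c,[[ (w*uu).sum()/w.sum(),(w*vv).sum()/w.sum()]],.0535)),w.sum())
d=load("pics/side0.npy");Q=cloud(d)
k=(Q[...,1]<-.4)&(Q[...,2]>.03)&(np.mgrid[:384,:512][1]>310)&(np.mgrid[:384,:512][0]>60)&(np.mgrid[:384,:512][1]<370);print("kettle",Q[k].min(0),Q[k].max(0))
E
```

```text
slot [[70.75170966  0.6942222 ]]
[[42.4, -38.4], [75.6, -2.9], [107.0, 37.1]]
[[-89.1, -37.8], [-73.8, -1.4], [-59.0, 37.1]]
blob [[58.74094646 40.37750513]] 91.14347826086956
kettle [ 0.14673662 -1.07234761  0.03007509] [ 0.3901686  -0.53356608  0.20790896]
```

>>> jog_arm([
  [[5,-15,0,0,0,0,85],[15,-22,0,0,0,0,85],[25,-25,0,0,0,0,85],[33,-25,0,0,0,0,85],[33,-25,0,0,0,0,85],[33,-25,0,0,0,0,80],[33,-22,5,0,0,0.026,75],[33,-20,8,0,0,0,72],[33,-15,10,0,0,0,72],[33,-10,10,0,0,0,72]],
])

```text
time_s: 1.1
eef_pos: [0.36, -0.294, 0.1979]
eef_rot: [0.0, 0.994, 0.109, -0.0]
wrist_force: [0.5, -1.5, 0.5]
opening: 0.843
grasp_force: 0.0
```

```bash
python3 -c "
from h import *
from bench import ctrl
goto(ctrl.get_obs(),.556,-.2073,.1,12.5)"
```

```text
pos [ 0.36   -0.294   0.1979] phi 12.5 tilt [-0. -0.] q [-0.94 -0.04  1.91 -0.    1.27  0.41] F [ 0.5 -1.5  0.5] shift [210.1 -42.2  97.9] turn -0.0
```

>>> jog_arm([
  [[25,-6,8,0,0,0,72],[30,-6,8,0,0,0,72],[30,-6,8,0,0,0,72],[30,-6,8,0,0,0,72],[30,-6,10,0,0,0,72],[28,-5,12,0,0,0,72],[22,-4,12,0,0,0,72],[15,-3.2,12,0,0,0,72],[0,0,10,0,0,0,72],[0,0,0,0,0,0,72]],
])

```text
time_s: 2.1
eef_pos: [0.5535, -0.2082, 0.108]
eef_rot: [-0.001, 0.994, 0.109, -0.002]
wrist_force: [-0.4, -0.1, -0.6]
opening: 0.844
grasp_force: 0.0
```

```bash
python3 - <<'E'
from h import *
from bench import ctrl
o=ctrl.get_obs();goto(o,.556,-.2073,-.002,12.5);print(o["opening"],o["time_s"])
E
```

```text
pos [ 0.5535 -0.2082  0.108 ] phi 12.52 tilt [-0.0038  0.0021] q [-0.56  0.36  1.66 -0.    1.13  0.79] F [-0.4 -0.1 -0.6] shift [  3.   0. 110.] turn 0.0
0.8436811390195343 2.1
```

>>> jog_arm([
  [[1,0,18,0,0,0,72],[1,0,20,0,0,0,72],[1,0,20,0,0,0,72],[0,0,18,0,0,0,72],[0,0,14,0,0,0,72],[0,0,10,0,0,0,72],[0,0,5,0,0,0,72],[0,0,3,0,0,0,72],[0,0,1,0,0,0,72],[0,0,0,0,0,0,72]],
])

```text
time_s: 3.1
eef_pos: [0.5584, -0.2086, 0.0018]
eef_rot: [0.0, 0.994, 0.109, 0.0]
wrist_force: [0.0, 0.2, 0.6]
opening: 0.84
grasp_force: 0.0
```

>>> jog_arm([
  [[0,0,2,0,0,0,72],[0,0,1.5,0,0,0,72],[0,0,0,0,0,0,68],[0,0,0,0,0,0,64],[0,0,0,0,0,0,61],[0,0,0,0,0,0,59],[0,0,0,0,0,0,57],[0,0,0,0,0,0,55],[0,0,0,0,0,0,55],[0,0,0,0,0,0,55]],
])

```text
time_s: 4.1
eef_pos: [0.5583, -0.2087, -0.0016]
eef_rot: [0.0, 0.994, 0.109, 0.0]
wrist_force: [-1.0, 0.9, 5.7]
opening: 0.681
grasp_force: 64.8
```

>>> jog_arm([
  [[0,0,-2,0,0,0,55],[0,0,-5,0,0,0,55],[0,0,-10,0,0,0,55],[0,0,-16,0,0,0,55],[0,0,-20,0,0,0,55],[0,0,-20,0,0,0,55],[0,0,-20,0,0,0,55],[0,0,-20,0,0,0,55],[0,0,-12,0,0,0,55],[0,0,-5,0,0,0,55]],
])

```text
time_s: 5.1
eef_pos: [0.5589, -0.209, 0.1302]
eef_rot: [0.001, 0.994, 0.109, 0.001]
wrist_force: [0.1, -0.2, -0.3]
opening: 0.688
grasp_force: 64.5
```

```bash
python3 - <<'E'
from h import *
from bench import ctrl
o=ctrl.get_obs();goto(o,*stand(-4+1.75),.13,170.4);print(o["opening"],o["time_s"],o["grasp_force"])
E
```

```text
pos [ 0.5589 -0.209   0.1302] phi 12.48 tilt [ 0.0029 -0.0018] q [-0.56  0.33  1.64  0.    1.17  0.8 ] F [ 0.1 -0.2 -0.3] shift [ 1.247e+02 -3.107e+02 -2.000e-01] turn -2.756
0.6875730449176272 5.1 64.4924247264862
```

>>> jog_arm([
  [[5,-12,0,0,0,0,55],[10,-25,0,0,0,0,55],[15,-37,0,0,0,0,55],[16,-40,0,0,0,0,55],[16,-40,0,0,0,0,55],[16,-40,0,0,0,0,55],[16,-40,0,0,0,0,55],[15,-37,0,0,0,0,55],[10.7,-25.7,0,0,0,0,55],[5,-14,0,0,0,0,55]],
])

```text
time_s: 6.1
eef_pos: [0.6114, 0.1253, 0.1263]
eef_rot: [-0.0, 0.994, 0.11, -0.001]
wrist_force: [-1.3, 0.2, -2.0]
opening: 0.686
grasp_force: 64.5
```

>>> jog_arm([
  [[0,0,0,0,0,-0.06,55],[0,0,0,0,0,-0.12,55],[0,0,0,0,0,-0.145,55],[0,0,0,0,0,-0.145,55],[0,0,0,0,0,-0.145,55],[0,0,0,0,0,-0.145,55],[0,0,0,0,0,-0.145,55],[0,0,0,0,0,-0.145,55],[0,0,0,0,0,-0.145,55],[0,0,0,0,0,-0.145,55]],
])

```text
time_s: 7.1
eef_pos: [0.6118, 0.1215, 0.1267]
eef_rot: [-0.001, 0.71, 0.704, -0.001]
wrist_force: [-0.3, 0.8, -1.0]
opening: 0.684
grasp_force: 64.5
```

>>> jog_arm([
  [[0,0,0,0,0,-0.145,55],[0,0,0,0,0,-0.145,55],[0,0,0,0,0,-0.145,55],[0,0,0,0,0,-0.145,55],[0,0,0,0,0,-0.145,55],[0,0,0,0,0,-0.145,55],[0,0,0,0,0,-0.145,55],[0,0,0,0,0,-0.145,55],[0,0,0,0,0,-0.14,55],[0,0,0,0,0,-0.09,55]],
])

```text
time_s: 8.1
eef_pos: [0.6117, 0.1215, 0.1267]
eef_rot: [-0.001, 0.095, 0.996, -0.0]
wrist_force: [-0.2, -0.5, -1.7]
opening: 0.684
grasp_force: 64.5
```

```bash
python3 - <<'E'
from h import *
from bench import ctrl
o=ctrl.get_obs();goto(o,*stand(-4+1.75),.13,170.4);print(o["opening"],o["time_s"],o["grasp_force"])
ims=[]
for n in("top","side"):
    c=ctrl.camera(n);np.save(f"pics/{n}1.npy",c,allow_pickle=True);ims.append(c["frame"])
    P=cloud(c);hsv=cv2.cvtColor(c["frame"],cv2.COLOR_BGR2HSV)
    with np.errstate(all='ignore'): m=(hsv[...,0]<25)&(hsv[...,1]>90)&(P[...,2]>.11)&(P[...,2]<.17)
    m=biggest(m);X=P[m]; print(n,m.sum(),cv2.minAreaRect((X[:,:2]*1000).astype(np.float32)),np.percentile(X[:,2],[5,50,95]))
cv2.imwrite("pics/v1.png",np.hstack([cv2.resize(ims[0][90:250,120:260],(400,457)),cv2.resize(ims[1][180:330,130:300],(400,457))]))
E
```

```text
pos [0.6117 0.1215 0.1267] phi 169.15 tilt [-0.002  -0.0002] q [ 0.01  0.39  1.56 -0.    1.19 -1.38] F [-0.2 -0.5 -1.7] shift [-1.8  0.2 -3.3] turn -0.022
0.6839797566381975 8.1 64.51186537742615
top 258 ((668.7861938476562, 93.887939453125), (24.599334716796875, 71.60415649414062), 79.83402252197266) [0.13888803 0.14258717 0.14505139]
side 1053 ((566.3258666992188, 130.27542114257812), (63.695098876953125, 111.6658706665039), 77.99484252929688) [0.13079195 0.14166667 0.1440039 ]
```

View pics/v1.png

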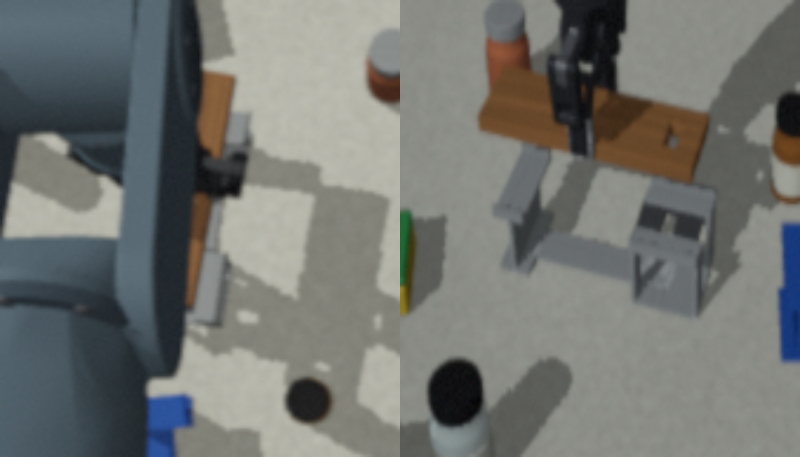

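The board hangs level over the stand, its slot at side-crop (670,137) on the open-trestle side. I'll check how it sits in the stand frame before lowering.

```bash
python3 - <<'E'
from h import *
B=np.array([[np.cos(SA),-np.sin(SA)],[np.sin(SA),np.cos(SA)]])
st=lambda X:(X[:,:2]-ST)*1000@B
c=load("pics/side1.npy");P=cloud(c);hsv=cv2.cvtColor(c["frame"],cv2.COLOR_BGR2HSV)
with np.errstate(all='ignore'): m=(hsv[...,0]<25)&(hsv[...,1]>90)&(P[...,2]>.136)&(P[...,2]<.15)
v,u=np.nonzero(m);k=(u>150)&(u<275)&(v>190)&(v<250);v,u=v[k],u[k]
Y=plane(c,np.c_[u,v],.1417);X=st(Y);print(len(X),np.percentile(X,[0,1,50,99,100],axis=0).round(1).tolist())
print(cv2.minAreaRect((Y[:,:2]*1000).astype(np.float32)),st(np.array([cv2.minAreaRect((Y[:,:2]*1000).astype(np.float32))[0]])/1000))
# slot blob
top=np.zeros(m.shape,np.uint8);top[v,u]=1
h=(cv2.morphologyEx(top,cv2.MORPH_CLOSE,np.ones((9,9)))-top);h[:,:240]=0;h=biggest(h)
vv,uu=np.nonzero(h);print("slot px",uu.mean(),vv.mean(),len(uu),st(plane(c,[[uu.mean(),vv.mean()]],.1417)))
for s in("side0","top0"):
  d=load(f"pics/{s}.npy");P=cloud(d);lo=(162,120,215,208) if s=="top0" else(165,222,272,288)
  v,u=np.nonzero((P[...,2]>.056)&(P[...,2]<.07));k=(u>lo[0])&(u<lo[2])&(v>lo[1])&(v<lo[3]);X=st(P[v[k],u[k]])
  for w in(X[:,0]>0,X[:,0]<0): print(s,np.percentile(X[w],[2,98],axis=0).round(1).tolist())
E
```

```text
1469 [[-99.6, -37.7], [-96.8, -35.8], [19.8, -5.1], [100.4, 29.6], [102.4, 31.8]]
((610.6455688476562, 125.08792877197266), (68.57534790039062, 202.0717010498047), 79.85750579833984) [[ 1.21026716 -3.23134568]]
slot px 245.3548387096774 224.67741935483872 31 [[76.33411684 -4.73617782]]
side0 [[44.0, -38.0], [106.2, 37.8]]
side0 [[-89.6, -37.9], [-60.2, 37.2]]
top0 [[44.4, -37.3], [106.4, 36.9]]
top0 [[-88.6, -37.2], [-59.3, 36.4]]
```

>>> jog_arm([
  [[-1.2,0,2,0,0,-0.02,55],[-2,0,5,0,0,0,55],[-2,0,8,0,0,0,55],[0,0,9,0,0,0,55],[0,0,9,0,0,0,55],[0,0,8,0,0,0,55],[0,0,6,0,0,0,55],[0,0,4,0,0,0,55],[0,0,1,0,0,0,55],[0,0,0,0,0,0,55]],
])

```text
time_s: 9.2
eef_pos: [0.6178, 0.121, 0.0758]
eef_rot: [0.0, 0.087, 0.996, 0.0]
wrist_force: [-0.6, 0.0, -2.1]
opening: 0.685
grasp_force: 64.5
```

```bash
python3 - <<'E'
from h import *
from bench import ctrl
o=ctrl.get_obs();goto(o,.613+.004*.986,.1217-.004*.167,.0585,170.4);print(o["opening"],o["time_s"],o["grasp_force"])
c=ctrl.camera("side");np.save("pics/side2.npy",c,allow_pickle=True)
cv2.imwrite("pics/v2.png",cv2.resize(c["frame"][205:295,155:285],(800,554),interpolation=cv2.INTER_CUBIC))
E
```

```text
pos [0.6178 0.121  0.0758] phi 170.04 tilt [ 0.0002 -0.    ] q [ 0.01  0.47  1.57 -0.    1.1  -1.39] F [-0.6  0.  -2.1] shift [ 0.9 -0.1 17.3] turn -0.006
0.6847607648273466 9.2 64.51005220413208
```

View pics/v2.png

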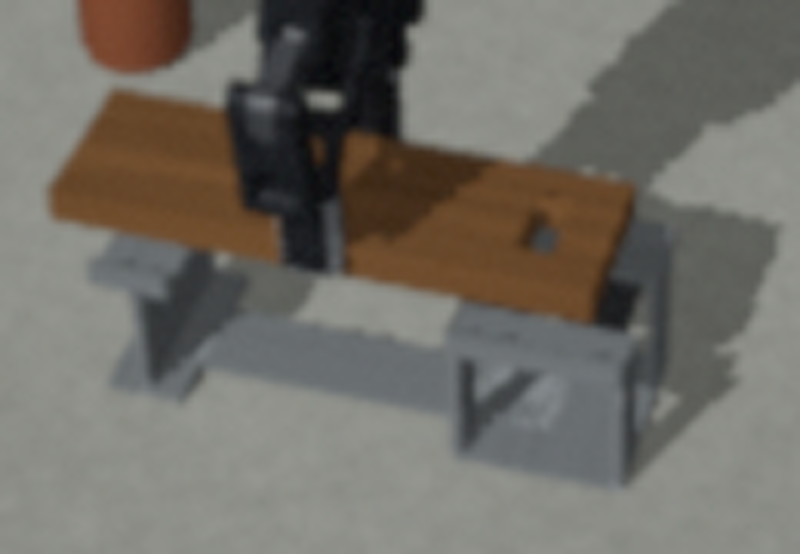

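The board hangs about 15 mm above the trestles, centred between the lips, with its slot at crop (543,232) over the open trestle. Lowering it.

>>> jog_arm([
  [[0,0,2,0,0,-0.006,55],[0,0,3,0,0,0,55],[0,0,3,0,0,0,55],[0,0,2,0,0,0,55],[0,0,1,0,0,0,55],[0,0,1,0,0,0,55],[0,0,1,0,0,0,55],[0,0,1,0,0,0,55],[0,0,1,0,0,0,55],[0,0,0,0,0,0,55]],
])

```text
time_s: 10.25
eef_pos: [0.6176, 0.1209, 0.0606]
eef_rot: [-0.0, 0.084, 0.996, -0.0]
wrist_force: [0.3, -0.3, -1.6]
opening: 0.681
grasp_force: 64.5
```

>>> jog_arm([
  [[0,0,0.5,0,0,0,55],[0,0,0.5,0,0,0,55],[0,0,0.5,0,0,0,55],[0,0,0.4,0,0,0,55],[0,0,0.3,0,0,0,55],[0,0,0.3,0,0,0,55],[0,0,0,0,0,0,55],[0,0,0,0,0,0,55],[0,0,0,0,0,0,55],[0,0,0,0,0,0,55]],
])

```text
time_s: 11.25
eef_pos: [0.6178, 0.1209, 0.0585]
eef_rot: [0.0, 0.084, 0.996, 0.0]
wrist_force: [-1.6, 0.3, 1.5]
opening: 0.684
grasp_force: 64.8
```

>>> jog_arm([
  [[0,0,0.3,0,0,0,55],[0,0,0.2,0,0,0,55],[0,0,0,0,0,0,55],[0,0,0,0,0,0,55],[0,0,0,0,0,0,58],[0,0,0,0,0,0,60],[0,0,0,0,0,0,62],[0,0,0,0,0,0,64],[0,0,0,0,0,0,67],[0,0,0,0,0,0,70]],
])

```text
time_s: 12.25
eef_pos: [0.6177, 0.1209, 0.0577]
eef_rot: [-0.0, 0.084, 0.996, -0.0]
wrist_force: [-0.0, 0.9, 0.8]
opening: 0.827
grasp_force: 0.0
```

>>> jog_arm([
  [[0,0,0,0,0,0,74],[0,0,0,0,0,0,74],[0,0,-5,0,0,0,74],[0,0,-8,0,0,0,74],[0,0,-15,0,0,0,74],[0,0,-20,0,0,0,74],[0,0,-20,0,0,0,70],[0,0,-15,0,0,0,60],[0,0,-10,0,0,0,50],[0,0,0,0,0,0,45]],
])

```text
time_s: 13.25
eef_pos: [0.6189, 0.121, 0.1531]
eef_rot: [0.002, 0.084, 0.996, 0.0]
wrist_force: [-0.5, -0.0, 0.1]
opening: 0.531
grasp_force: 0.0
```

```bash
python3 - <<'E'
from h import *
from bench import ctrl
o=ctrl.get_obs();goto(o,.4566+.0017,.3771,.14,110.5);print(o["opening"],o["time_s"],o["grasp_force"])
c=ctrl.camera("side");np.save("pics/side3.npy",c,allow_pickle=True)
cv2.imwrite("pics/v3.png",cv2.resize(c["frame"][205:295,155:285],(800,554),interpolation=cv2.INTER_CUBIC))
E
```

```text
pos [0.6189 0.121  0.1531] phi 170.39 tilt [ 0.0037 -0.    ] q [ 0.01  0.37  1.53 -0.    1.23 -1.4 ] F [-0.5 -0.   0.1] shift [201.2 225.7  12.5] turn 1.045
0.530594286538553 13.25 0.0
```

View pics/v3.png

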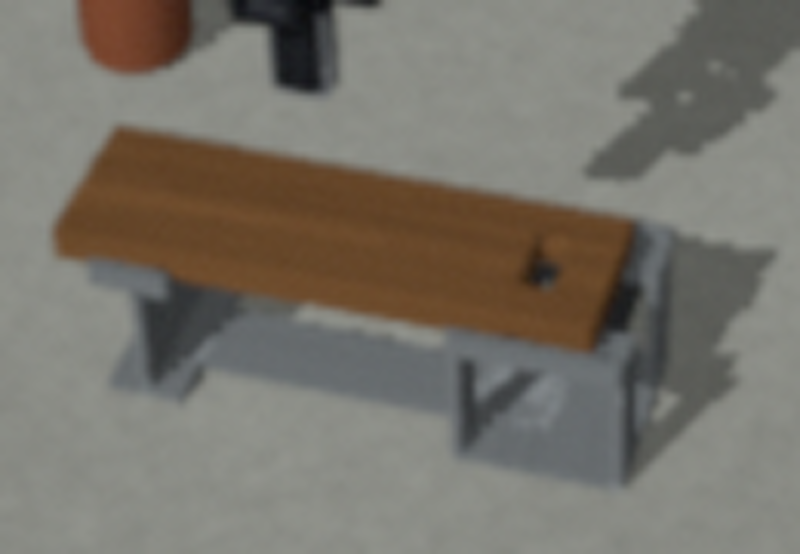

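The board lies flat on both trestles between the lips, and light shows through the slot at crop (545,272). On to the pot.

>>> jog_arm([
  [[8,9,0,0,0,0,45],[16,18,0,0,0,0,45],[22,25,0,0,0,0,45],[25,28,0,0,0,0,45],[27,30,0,0,0,0,45],[27,30,0,0,0,0,45],[27,30,0,0,0,0,45],[24,27,0,0,0,0,45],[16,18,0,0,0,0,45],[9,10.5,0,0,0,0,45]],
])

```text
time_s: 14.3
eef_pos: [0.4545, 0.3785, 0.1495]
eef_rot: [-0.001, 0.083, 0.997, -0.001]
wrist_force: [0.3, -0.5, -0.7]
opening: 0.526
grasp_force: 0.0
```

>>> jog_arm([
  [[0,0,0,0,0,0.1,45],[0,0,0,0,0,0.14,45],[0,0,0,0,0,0.14,45],[0,0,0,0,0,0.14,45],[0,0,0,0,0,0.14,45],[0,0,0,0,0,0.14,45],[0,0,0,0,0,0.14,45],[0,0,0,0,0,0.105,45],[0,0,0,0,0,0,45],[0,0,0,0,0,0,45]],
])

```text
time_s: 15.3
eef_pos: [0.4569, 0.3765, 0.1502]
eef_rot: [-0.0, 0.569, 0.822, -0.001]
wrist_force: [0.0, 0.4, -0.2]
opening: 0.525
grasp_force: 0.0
```

```bash
python3 - <<'E'
from h import *
from bench import ctrl
o=ctrl.get_obs();goto(o,.4566+.0017,.3771,.054,110.5);print(o["opening"],o["time_s"])
B=np.array([[np.cos(SA),-np.sin(SA)],[np.sin(SA),np.cos(SA)]])
st=lambda X:(X[:,:2]-ST)*1000@B
for n in("top","side"):
    c=ctrl.camera(n);np.save(f"pics/{n}4.npy",c,allow_pickle=True);P=cloud(c);hsv=cv2.cvtColor(c["frame"],cv2.COLOR_BGR2HSV)
    v,u=np.mgrid[:384,:512];bx=(162,120,215,208) if n=="top" else(155,205,285,295)
    with np.errstate(all='ignore'): m=(hsv[...,0]<25)&(hsv[...,1]>80)&(P[...,2]>.069)&(P[...,2]<.08)&(u>bx[0])&(u<bx[2])&(v>bx[1])&(v<bx[3])
    X=P[m];r=cv2.minAreaRect((X[:,:2]*1000).astype(np.float32));print(n,m.sum(),r,st(np.array([r[0]])/1000),np.median(X[:,2]))
    t=m.astype(np.uint8);h=cv2.morphologyEx(t,cv2.MORPH_CLOSE,np.ones((9,9)))-t;h=biggest(h);vv,uu=np.nonzero(h)
    print("slot",uu.mean(),vv.mean(),len(uu),st(plane(c,[[uu.mean(),vv.mean()]],.074)))
    # gripper tip
    g=(P[...,2]>.09)&(P[...,2]<.2)&(P[...,1]>.3)&(P[...,0]>.4)&(P[...,0]<.55); print("grip",P[g].mean(0) if g.any() else 0)
E
```

```text
pos [0.4569 0.3765 0.1502] phi 110.66 tilt [-0.001  -0.0006] q [ 0.49  0.3   1.63 -0.    1.21  0.13] F [ 0.   0.4 -0.2] shift [ 0.1  1.6 96.2] turn 0.003
0.5248186486646399 15.3
top 1661 ((615.3135375976562, 122.00665283203125), (59.49502944946289, 198.89361572265625), 80.60741424560547) [[-3.90619206 -0.97169111]] 0.0744392319565903
slot 182.7391304347826 186.02173913043478 46 [[70.81331977  0.23610362]]
grip [0.46067616 0.37308354 0.17794539]
side 1669 ((616.1621704101562, 122.70179748535156), (62.963260650634766, 198.6725311279297), 80.47267150878906) [[-4.62701224 -1.79862642]] 0.073579601134663
slot 242.8 247.5142857142857 35 [[70.01379023 -2.8440572 ]]
grip [0.45229501 0.38208555 0.17864173]
```

Both views put the board slot at stand x ≈ 70.8, right over the plate slot at ≈ 71. Going down on the wing.

>>> jog_arm([
  [[-0.7,0.5,8,0,0,0,45],[-0.7,0.6,15,0,0,0,45],[0,0,18,0,0,0,42],[0,0,16,0,0,0,40],[0,0,14,0,0,0,40],[0,0,10,0,0,0,40],[0,0,7,0,0,0,40],[0,0,4,0,0,0,40],[0,0,2,0,0,0,40],[0,0,0,0,0,0,40]],
])

```text
time_s: 16.4
eef_pos: [0.459, 0.3761, 0.057]
eef_rot: [0.0, 0.57, 0.822, 0.0]
wrist_force: [-0.6, -0.2, -0.3]
opening: 0.473
grasp_force: 0.0
```

```bash
python3 - <<'E'
from h import *
from bench import ctrl
o=ctrl.get_obs();goto(o,.4584,.3756,.055,110.5);print(o["opening"],o["time_s"])
c=ctrl.camera("side");cv2.imwrite("pics/v5.png",cv2.resize(c["frame"][290:384,220:340],(760,595),interpolation=cv2.INTER_CUBIC))
E
```

```text
pos [0.459  0.3761 0.057 ] phi 110.51 tilt [0.0005 0.0003] q [0.49 0.43 1.68 0.   1.04 0.13] F [-0.6 -0.2 -0.3] shift [-0.2 -0.7  2. ] turn 0.0
0.4729901735278866 16.4
```

View pics/v5.png

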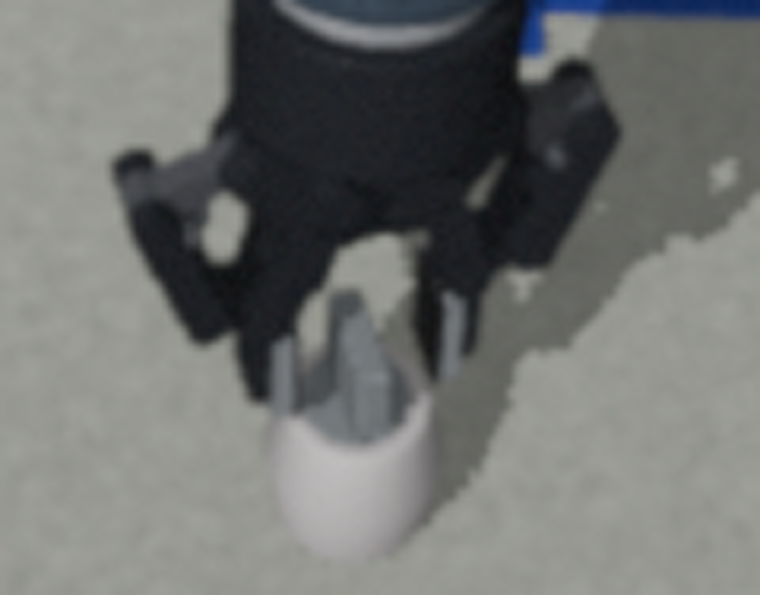

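The fingers straddle the wing, which stands at about (360,380) roughly centred between the pads at (285,375) and (453,335). Closing.

>>> jog_arm([
  [[0,-0.4,1,0,0,0,32],[0,0,0,0,0,0,25],[0,0,0,0,0,0,18],[0,0,0,0,0,0,14],[0,0,0,0,0,0,11],[0,0,0,0,0,0,9],[0,0,0,0,0,0,7],[0,0,0,0,0,0,5],[0,0,0,0,0,0,5],[0,0,0,0,0,0,5]],
])

```text
time_s: 17.45
eef_pos: [0.4584, 0.3758, 0.0559]
eef_rot: [0.0, 0.57, 0.822, 0.0]
wrist_force: [-0.5, -0.7, 2.3]
opening: 0.105
grasp_force: 58.7
```

>>> jog_arm([
  [[0,0,-2,0,0,0,5],[0,0,-5,0,0,0,5],[0,0,-8,0,0,0,5],[0,0,-10,0,0,0,5],[0,0,-12,0,0,0,5],[0,0,-13,0,0,0,5],[0,0,-14,0,0,0,5],[0,0,-14,0,0,0,5],[0,0,-8,0,0,0,5],[0,0,-4,0,0,0,5]],
])

```text
time_s: 18.45
eef_pos: [0.4589, 0.3761, 0.1473]
eef_rot: [0.0, 0.57, 0.822, 0.001]
wrist_force: [0.2, -0.2, -0.6]
opening: 0.103
grasp_force: 58.5
```

```bash
python3 - <<'E'
from h import *
from bench import ctrl
o=ctrl.get_obs();goto(o,.5438,.1334,.145,80.4);print(o["opening"],o["time_s"],o["grasp_force"])
c=ctrl.camera("side");P=cloud(c);cv2.imwrite("pics/v6.png",cv2.resize(c["frame"][230:384,200:350],(585,600),interpolation=cv2.INTER_CUBIC))
E
```

```text
pos [0.4589 0.3761 0.1473] phi 110.51 tilt [0.0017 0.0009] q [0.49 0.31 1.63 0.   1.2  0.13] F [ 0.2 -0.2 -0.6] shift [-257.1   -5.5    2.2] turn 0.526
0.1028342322495486 18.45 58.45041811466217
```

View pics/v6.png

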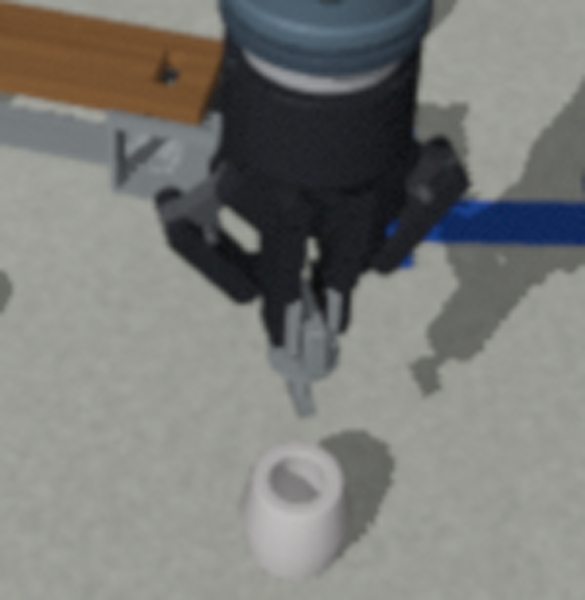

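The screw hangs upright in the fingers and the pot still stands in place at (295,510). Carrying it to the slot.

>>> jog_arm([
  [[-10,0,0,0,0,0,5],[-20,0,0,0,0,0,5],[-30,-1,0,0,0,0,5],[-34,-1,0,0,0,0,5],[-35,-1,0,0,0,0,5],[-35,-1,0,0,0,0,5],[-34,-1,0,0,0,0,5],[-30,-0.5,0,0,0,0,5],[-19,0,0,0,0,0,5],[-10,0,0,0,0,0,5]],
])

```text
time_s: 19.5
eef_pos: [0.5432, 0.1308, 0.1449]
eef_rot: [-0.0, 0.571, 0.821, -0.001]
wrist_force: [0.0, -0.4, -0.9]
opening: 0.105
grasp_force: 58.5
```

>>> jog_arm([
  [[0,0,0,0,0,0.07,5],[0,0,0,0,0,0.12,5],[0,0,0,0,0,0.13,5],[0,0,0,0,0,0.12,5],[0,0,0,0,0,0.086,5],[0,0,5,0,0,0,5],[0,0,8,0,0,0,5],[0,0,5,0,0,0,5],[0,0,2,0,0,0,5],[0,0,0,0,0,0,5]],
])

```text
time_s: 20.5
eef_pos: [0.5428, 0.1332, 0.1251]
eef_rot: [-0.0, 0.764, 0.646, -0.0]
wrist_force: [0.3, -0.6, -0.5]
opening: 0.101
grasp_force: 58.5
```

```bash
python3 - <<'E'
from h import *
from bench import ctrl
o=ctrl.get_obs();goto(o,.5438,.1334,.120,80.4);print(o["opening"],o["time_s"],o["grasp_force"])
c=ctrl.camera("side");np.save("pics/side7.npy",c,allow_pickle=True)
cv2.imwrite("pics/v7.png",cv2.resize(c["frame"][195:295,185:295],(660,600),interpolation=cv2.INTER_CUBIC))
E
```

```text
pos [0.5428 0.1332 0.1251] phi 80.41 tilt [-0.0013 -0.    ] q [0.03 0.27 1.74 0.   1.14 0.2 ] F [ 0.3 -0.6 -0.5] shift [0.4 1.  5.1] turn 0.0
0.10135040892913749 20.5 58.45283925533295
```

View pics/v7.png

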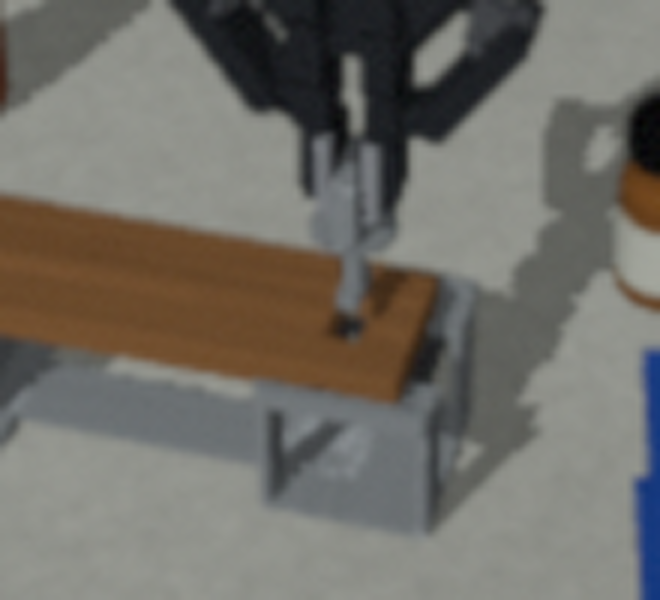

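The foot hangs directly above the slot, with its tip at crop (350,305) and the mouth at (348,326). Lowering and feeling.

>>> jog_arm([
  [[0.3,0.8,2,0,0,0,5],[0,0,3,0,0,0,5],[0,0,3,0,0,0,5],[0,0,2,0,0,0,5],[0,0,1,0,0,0,5],[0,0,1,0,0,0,5],[0,0,1,0,0,0,5],[0,0,1,0,0,0,5],[0,0,1,0,0,0,5],[0,0,0,0,0,0,5]],
])

```text
time_s: 21.55
eef_pos: [0.544, 0.1333, 0.1106]
eef_rot: [-0.0, 0.764, 0.645, -0.0]
wrist_force: [-0.0, -0.7, -0.5]
opening: 0.104
grasp_force: 58.5
```

>>> jog_arm([
  [[0,0,1,0,0,0,5],[0,0,1,0,0,0,5],[0,0,1.5,0,0,0,5],[0,0,1.5,0,0,0,5],[0,0,1.5,0,0,0,5],[0,0,1.5,0,0,0,5],[0,0,1.5,0,0,0,5],[0,0,1.5,0,0,0,5],[0,0,1,0,0,0,5],[0,0,0,0,0,0,5]],
])

```text
time_s: 22.55
eef_pos: [0.544, 0.1333, 0.0986]
eef_rot: [-0.0, 0.764, 0.645, -0.0]
wrist_force: [0.1, -0.3, -0.1]
opening: 0.104
grasp_force: 58.5
```

>>> jog_arm([
  [[0,0,1,0,0,0,5],[0,0,1,0,0,0,5],[0,0,0.7,0,0,0,5],[0,0,0.7,0,0,0,5],[0,0,0.6,0,0,0,5],[0,0,0.6,0,0,0,5],[0,0,0.6,0,0,0,5],[0,0,0.4,0,0,0,5],[0,0,0.4,0,0,0,5],[0,0,0,0,0,0,5]],
])

```text
time_s: 23.55
eef_pos: [0.5441, 0.1333, 0.0927]
eef_rot: [-0.0, 0.764, 0.645, -0.0]
wrist_force: [-0.5, 0.6, 0.0]
opening: 0.105
grasp_force: 58.5
```

>>> jog_arm([
  [[0,0,0.7,0,0,0,5],[0,0,0.7,0,0,0,5],[0,0,0.7,0,0,0,5],[0,0,0.7,0,0,0,5],[0,0,0.7,0,0,0,5],[0,0,0.7,0,0,0,5],[0,0,0.7,0,0,0,5],[0,0,0.6,0,0,0,5],[0,0,0.5,0,0,0,5],[0,0,0,0,0,0,5]],
])

```text
time_s: 24.55
eef_pos: [0.544, 0.1333, 0.0867]
eef_rot: [-0.0, 0.764, 0.645, -0.0]
wrist_force: [0.1, -0.9, -0.1]
opening: 0.102
grasp_force: 58.5
```

>>> jog_arm([
  [[0,0,0.7,0,0,0,5],[0,0,0.7,0,0,0,5],[0,0,0.7,0,0,0,5],[0,0,0.6,0,0,0,5],[0,0,0.5,0,0,0,5],[0,0,0.4,0,0,0,5],[0,0,0.3,0,0,0,5],[0,0,0.3,0,0,0,5],[0,0,0,0,0,0,5],[0,0,0,0,0,0,5]],
])

```text
time_s: 25.55
eef_pos: [0.5441, 0.1334, 0.0831]
eef_rot: [0.0, 0.764, 0.645, 0.0]
wrist_force: [-2.5, -0.3, 5.2]
opening: 0.099
grasp_force: 59.3
```

>>> jog_arm([
  [[0,0,0.3,0,0,0,5],[0,0,0.3,0,0,0,5],[0,0,0,0,0,0,5],[0,0,0,0,0,0,5],[0,0,0,0,0,0,5],[0,0,0,0,0,0,5],[0,0,0,0,0,0,5],[0,0,0,0,0,0,5],[0,0,0,0,0,0,5],[0,0,0,0,0,0,5]],
])

```text
time_s: 26.55
eef_pos: [0.5442, 0.1334, 0.083]
eef_rot: [0.0, 0.764, 0.645, -0.0]
wrist_force: [-4.4, -0.4, 9.9]
opening: 0.101
grasp_force: 60.0
```

```bash
python3 - <<'E'
from h import *
from bench import ctrl
o=ctrl.get_obs();goto(o,.5438,.1334,.082,80.4);print(o["opening"],o["time_s"],o["grasp_force"],o["torque"])
c=ctrl.camera("side");np.save("pics/side8.npy",c,allow_pickle=True)
cv2.imwrite("pics/v8.png",cv2.resize(c["frame"][205:295,195:285],(600,600),interpolation=cv2.INTER_CUBIC))
E
```

```text
pos [0.5442 0.1334 0.083 ] phi 80.39 tilt [ 0.0001 -0.0001] q [ 0.03  0.33  1.75 -0.    1.06  0.2 ] F [-4.4 -0.4  9.9] shift [-0.  -0.4  1. ] turn -0.0
0.10079059740697797 26.55 59.99778985977173 [-0.06808278  0.88253033 -0.05182048]
```

View pics/v8.png

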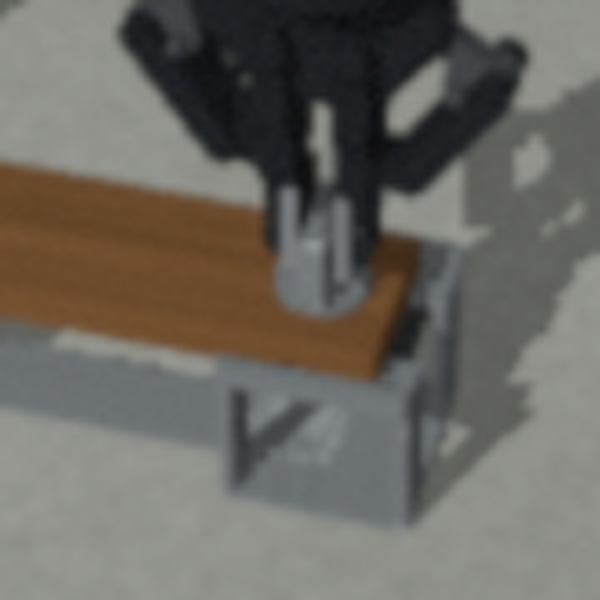

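The collar (crop (320,290)) sits flat on the board, contact is about 10 N and rising as expected. Easing off a little, then a quarter turn while watching the force.

>>> jog_arm([
  [[0,0,-0.4,0,0,0,5],[0,0,-0.2,0,0,0,5],[0,0,0,0,0,-0.05,5],[0,0,0,0,0,-0.1,5],[0,0,0,0,0,-0.1,5],[0,0,0,0,0,-0.1,5],[0,0,0,0,0,-0.1,5],[0,0,0,0,0,-0.1,5],[0,0,0,0,0,-0.05,5],[0,0,0,0,0,0,5]],
])

```text
time_s: 27.6
eef_pos: [0.5447, 0.1333, 0.083]
eef_rot: [0.001, 0.539, 0.842, 0.0]
wrist_force: [-0.1, 0.3, 4.2]
opening: 0.101
grasp_force: 59.3
```

Turning freely with low force. Finishing the turn (0.97 rad remaining).

>>> jog_arm([
  [[0,0,0,0,0,-0.1,5],[0,0,0,0,0,-0.12,5],[0,0,0,0,0,-0.12,5],[0,0,0,0,0,-0.12,5],[0,0,0,0,0,-0.12,5],[0,0,0,0,0,-0.12,5],[0,0,0,0,0,-0.12,5],[0,0,0,0,0,-0.1,5],[0,0,0,0,0,-0.05,5],[0,0,0,0,0,0,5]],
])

```text
time_s: 28.6
eef_pos: [0.5448, 0.1332, 0.083]
eef_rot: [0.001, 0.085, 0.996, -0.0]
wrist_force: [-0.5, -0.3, 4.5]
opening: 0.099
grasp_force: 59.3
```

```bash
python3 - <<'E'
from h import *
from bench import ctrl
o=ctrl.get_obs();goto(o,.5438,.1334,.082,170.4);print(o["opening"],o["time_s"],o["grasp_force"],o["torque"])
E
```

```text
pos [0.5448 0.1332 0.083 ] phi 170.27 tilt [ 0.0016 -0.0001] q [ 0.03  0.33  1.75 -0.    1.06 -1.37] F [-0.5 -0.3  4.5] shift [1. 0. 1.] turn -0.002
0.09924275111705542 28.6 59.256994128227234 [-0.16588457 -0.06593478 -0.04012886]
```

>>> jog_arm([
  [[0,0,-0.3,0,0,0,8],[0,0,0,0,0,0,12],[0,0,0,0,0,0,16],[0,0,0,0,0,0,20],[0,0,0,0,0,0,25],[0,0,0,0,0,0,30],[0,0,-2,0,0,0,30],[0,0,-6,0,0,0,30],[0,0,-12,0,0,0,30],[0,0,-18,0,0,0,30]],
])

```text
time_s: 29.6
eef_pos: [0.5436, 0.1333, 0.1213]
eef_rot: [-0.001, 0.084, 0.996, -0.0]
wrist_force: [-0.4, 0.4, 0.1]
opening: 0.349
grasp_force: 0.0
```

>>> jog_arm([
  [[0,0,-20,0,0,0,30],[0,0,-20,0,0,0,30],[-10,-20,-20,0,0,0,30],[-15,-30,-15,0,0,0,30],[-15,-35,-10,0,0,0,30],[-15,-35,0,0,0,0,30],[-10,-35,0,0,0,0,30],[0,-35,0,0,0,0,30],[0,-20,0,0,0,0,30],[0,0,0,0,0,0,30]],
])

```text
time_s: 30.6
eef_pos: [0.5728, -0.0874, 0.2071]
eef_rot: [0.001, 0.086, 0.996, -0.001]
wrist_force: [0.5, 0.5, 0.1]
opening: 0.351
grasp_force: 0.0
```

```bash
python3 - <<'E'
from h import *
from bench import ctrl
o=ctrl.get_obs();print(o["eef_pos"],o["opening"],o["time_s"])
B=np.array([[np.cos(SA),-np.sin(SA)],[np.sin(SA),np.cos(SA)]])
st=lambda X:(X[:,:2]-ST)*1000@B
for n in("top","side"):
    c=ctrl.camera(n);P=cloud(c);hsv=cv2.cvtColor(c["frame"],cv2.COLOR_BGR2HSV)
    v,u=np.mgrid[:384,:512];bx=(162,120,215,208) if n=="top" else(155,195,285,295)
    b=(u>bx[0])&(u<bx[2])&(v>bx[1])&(v<bx[3])
    with np.errstate(all='ignore'):
        m=b&(hsv[...,0]<25)&(hsv[...,1]>80)&(P[...,2]>.067)
        w=b&(P[...,2]>.085)&(P[...,2]<.125)
    r=cv2.minAreaRect((P[m][:,:2]*1000).astype(np.float32));print(n,"board",r,st(np.array([r[0]])/1000),np.percentile(P[m][:,2],[5,50,95]).round(4))
    if w.sum()>5:
        X=P[biggest(w)];r=cv2.minAreaRect((X[:,:2]*1000).astype(np.float32));print("wing",len(X),r,st(np.array([r[0]])/1000),np.percentile(X[:,2],95))
E
```

```text
[ 0.57282246 -0.08740794  0.20711536] 0.3508037227200259 30.6
top board ((615.6730346679688, 121.81279754638672), (59.146663665771484, 199.5870819091797), 80.42076110839844) [[-4.29298375 -0.84050344]] [0.0716 0.0744 0.077 ]
wing 73 ((541.9210205078125, 134.2928466796875), (9.922780990600586, 32.01517868041992), 80.67073059082031) [[70.50749209 -0.84625146]] 0.10749905694896564
side board ((616.237060546875, 122.668701171875), (64.04051208496094, 198.5895233154297), 79.90159606933594) [[-4.70637305 -1.77848292]] [0.0697 0.0736 0.0758]
wing 142 ((542.4263305664062, 133.45068359375), (13.53173828125, 31.944459915161133), 79.17264556884766) [[69.8688119  -0.10015192]] 0.10620206670590951
```

The wing top reads about 105 mm and the wing runs along the stand's x, so the screw is seated and locked. The board is flat. Handing in.

```bash
python3 -c "
from bench import ctrl
print(ctrl.hand_in())"
```

```text
the job is handed in; nothing more can be done
None
```

I handed the job in at about 31 s: the board lies flat on the stand, the thumbscrew is down through both slots with its collar on the board and turned a quarter turn, and the gripper is clear; I did not pull on the screw to test the lock, nor re-check the other kitchen things after the last move.

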